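# Check a tube block with the surface probe, then lift it out and hold it level

## Robot

A 6-joint arm with a two-finger parallel gripper is mounted at the origin on the work surface. World frame = base frame: x ahead of the robot, y to its left, z up, the work surface at z = 0. Lengths are in mm, angles in degrees, forces in N, time in s.
With the tool pointing down it reaches from about 300 to 850 mm from the base axis. Payload 4.2 kg.
Tool frame: the origin (TCP) lies midway between the tips of the shut fingers; the grasp point (between the pads) lies 19 mm behind it; z points along the fingers, y is the line along which they close (so a half turn about z gives the same grasp; the last joint's range is limited). The gripper opens to 91 mm and grips with 3 to 60 N. Pads are 32 mm wide; open, the fingers measure 118 mm over their backs; the gripper's body (76 mm by 178 mm) begins 60 mm behind the grasp point.
Start: joints at [-64.286, 18.312, 89.639, -0, 72.044, -1.146], TCP at [259.8, -512.979, 213.976] pointing down, gripper open.
Joint ranges: [-177.97, 177.97], [-48.28, 115.42], [12.27, 149.76], [-77.06, 257.06], [2.81, 150.46], [-146.56, 146.56]. Speed limits (degrees/s): [147.25, 147.25, 180, 180, 180, 180].

## Interface

Orientations are given as [roll, pitch, yaw] about the fixed x, y, z axes, in that order (R = Rz(yaw) Ry(pitch) Rx(roll)).
In Python, from workcell import env, viewer, order, telemetry gives the robot as it stands (env), with the cameras (viewer), the job (order) and the readings (telemetry).
- The arm moves only by the tool nudge_tcp, called after "Emit:" by a JSON object that holds its "api" and its "payload", one argument or row to a line. Schema: {"type":"object","properties":{"steps":{"type":"array","items":{"type":"number"},"minItems":6,"maxItems":48},"aperture":{"type":"number"},"clamp_n":{"type":"number"},"only":{"type":"string"},"quiet":{"type":"boolean"},"lines":{"type":"string"}},"required":["steps"],"additionalProperties":false}. steps is one flat list of numbers that holds 1 to 8 rows one after another, with no inner brackets; each row has 6 numbers: dx, dy, dz in fractions of the full range, 1 being 200 mm, then a rotation vector rx, ry, rz in parts of the range, where 1.0 means pi rad; each row shifts and turns the commanded pose from where the row before left it, along the tool's axes as they then stand; what a row does not reach is not made up. A row lasts 1/10 s, in which the tool goes at most 50 mm and 8.59 degrees, less where a joint would pass 70% of its speed; a pose out of reach is approached as far as the arm can. aperture is the finger opening in mm, set as the call begins (left out keeps the last). The fingers move at their own pace and stop on an object; clamp_n is the grip in N (left out, the last holds). Time passes only in rows, so rows that do not move let the fingers close. The tool returns the time, the measured TCP pose, the force, the opening and the grip force at its end. only (a regular expression) keeps the lines of the reply that match it, lines (a string "A,B") keeps lines A to B, and quiet returns only ok. A shift or turn number past 1, either way, is cut back to 1. Input that does not fit is refused with a message, and nothing moves.
- telemetry.state(): the state, without advancing time (a new reading comes with each control period).
- viewer.grab_frame(name): name is "scene" or "top" or "wrist"; returns the picture (480x640x3 uint8, blue, green, red); there is no depth.
- viewer.camera_model(name): a dict with "fx", "fy", "cx", "cy" (pixels), "D" ([k1, k2, p1, p2, k3] as OpenCV has them; the pictures are not rectified), "T" (4x4, takes a point from camera to world coordinates). Camera axes: x right, y up, looking along -z (the intrinsics and any distortion apply to the point x, -y, -z); pixel columns grow to the right and rows downward; lengths in mm; the calibration is good to about 2 mm. A picture is of the moment at which its call begins: read the wrist's pose just before it. camera_model takes no time and is no camera call; for the wrist camera it gives the pose at the moment of the call.
- order.job_done(): hands the job in; it is judged then, once.
The state is a dict: "time_s": time; "qpos": joint angles; "qvel": joint speeds; "effort": joint torques, N m; "ee_pos": TCP position; "ee_rot": TCP orientation; "force": force on the tool from outside, world axes, zero at the start; "torque": the same for the moment, N m; "gripper_width": finger opening in mm; "gripper_force": force on a finger pad.
Only numpy, scipy, OpenCV 4.12 (cv2) and the standard library are available. Lean on these libraries where they do the work, as an engineer would, in place of code of your own. Each camera call takes 0.05 s, during which the arm holds its last target. There are 200 camera calls.

## Task

Take the orange temperature probe out of its stand, rest its tip lightly on the green dot and then on the red dot of the aluminium tube block, about half a second on each, and put the probe back upright in its stand. Then grip the block by its black handle, lift it straight up out of the white incubator with its tubes until its underside is about 5 cm above the housing, or a little more, and finish there, still holding it level and steady over the incubator. Keep the tubes seated and leave the bottle, the jar and the clear tray alone.

Things in the scene. Friction and masses are not known exactly. Their poses are not given: they have to be found in the camera images.
- incubator: White dry-block incubator, blue panel at its -x end, fixed. Housing x -140 to +85, y -75 to +75 mm, top 75 mm above the bench; open well 126 (x) x 96 (y) mm about the origin, floor 45 mm above the bench (30 mm deep). Origin: on the bench under the well's centre; z up, x away from the panel (roughly away from the robot).
- block: Aluminium tube block 120 (x) x 90 (y) x 45 mm, 0.4 to 0.75 kg, loose in the well with 3 mm clearance all round, axes as the incubator's. Origin: centre of underside. Handle over its middle: black bar 80 mm long (x), 12 thick (y), 14 high, centre 110 mm up, on two 8 mm posts at x = -36, +36. Six tube holes 16 mm across, 40 deep, at y = -30, +30; tubes in three.
- handle (a point): Centre of the block's black handle bar, block frame (0, 0, 110) mm: the place to grip, fingers closing along the block's y on 12 mm. The centre of mass lies about under it.
- green_dot (a point): Centre of the green dot, 16 mm across, flat on the block's top face (45 mm above its underside) at block frame (42, 30, 45) mm. No tube stands within 50 mm of either dot.
- red_dot (a point): Centre of the red dot, 16 mm across, flat on the block's top face at block frame (-42, -30, 45) mm, diagonally across from the green one.
- tube_yellow: Capped glass sample tube with a yellow cap, loose, standing in one hole of the block: glass 13 mm across, cap 16 mm across and 15 mm tall, 75 mm tall in all. Origin: centre of its underside; z up. Seated, it stands 5 mm above the block's underside and its cap top is 80 mm above it. Which tube is in which of the three used holes varies.
- tube_blue: Capped glass sample tube with a blue cap, loose, standing in one hole of the block: glass 13 mm across, cap 16 mm across and 15 mm tall, 75 mm tall in all. Origin: centre of its underside; z up. Seated, it stands 5 mm above the block's underside and its cap top is 80 mm above it. Which tube is in which of the three used holes varies.
- tube_orange: Capped glass sample tube with an orange cap, loose, standing in one hole of the block: glass 13 mm across, cap 16 mm across and 15 mm tall, 75 mm tall in all. Origin: centre of its underside; z up. Seated, it stands 5 mm above the block's underside and its cap top is 80 mm above it. Which tube is in which of the three used holes varies.
- probe: Surface-temperature probe, 70 g, upright in its stand. Origin: centre of the underside of its black collar (32 mm across, 6 thick), which rests on the stand's top; z up. Above: orange square grip 18 x 18 mm, 5 to 71 mm above the origin, sides along x and y (top button to 74). Below: steel shaft 10 mm across, 58 long, then a thin brass tip ending 70 mm below the origin.
- probe_tip (a point): Point of the probe's brass tip, 70 mm below the probe's origin when free. The tip slides up against a spring, up to 8 mm: it starts to give at 1 N and reaches 3 N at full travel.
- stand: Grey probe stand, fixed: 60 x 60 mm, 80 mm tall, on a dark foot 90 x 80 mm. Origin: on the bench under its centre; z up, sides along x and y. A hole 16 mm across, 77 mm deep, 3 mm chamfer, in the centre of its top takes the shaft. The docked probe's origin is 80 mm above the stand's; axes parallel at the start.
- reagent: White reagent bottle with a blue cap, 48 mm across, 85 mm tall, loose; leave it alone. Origin: centre of its underside.
- stain: Amber jar with a red cap, 40 mm across, 65 mm tall, loose; leave it alone. Origin: centre of its underside.
- tray: Clear open plastic tray 90 x 60 x 22 mm, loose; leave it alone. Origin: centre of its underside.

How it is judged:
By the outcome, as a careful person would: the job done as asked, in the order asked, and still so for the second after the job is handed in, while the arm keeps its last pose, push and grip.
It also fails if it takes over 72 s, if anything falls off the work surface, if the arm or the gripper's body presses on something with over 40 N, if the wrist force passes 120 N, or if a joint passes its speed limit or range.

## Working session

There is one attempt and no reset: what is moved stays moved. The work goes in short steps, Python scripts to look and compute and a tool call to move; the robot and the scene stay as the last step left them, time stands still between calls to the robot, and variables do not carry over. Pictures are saved under pics/ and viewed, at most 10 in all, crops included, and the job is handed in when it is done.

```bash
ls; mkdir -p pics; python3 - <<'E'
from workcell import env, viewer, order, telemetry
import cv2,json
for n in("scene","top","wrist"):
    m=viewer.camera_model(n);print(n,{k:(v if k!='T' else [[round(float(x),3) for x in r] for r in v]) for k,v in m.items()})
    cv2.imwrite(f"pics/{n}0.png",viewer.grab_frame(n))
print(telemetry.state())
E
```

```text
pics
workcell.py
scene {'fx': 504.7556975668366, 'fy': 504.7556975668366, 'cx': 311.0504972936302, 'cy': 234.71517215043215, 'D': array([0.04843579, 0.        , 0.        , 0.        , 0.        ]), 'T': [[-0.465, -0.61, 0.642, 1177.492], [0.885, -0.334, 0.324, 296.153], [0.017, 0.719, 0.695, 742.474], [0.0, 0.0, 0.0, 1.0]]}
top {'fx': 551.4139894804779, 'fy': 551.4139894804779, 'cx': 324.9612891637454, 'cy': 242.926529183362, 'D': array([-0.12504532,  0.        ,  0.        ,  0.        ,  0.        ]), 'T': [[-0.008, 0.998, -0.068, 500.517], [-1.0, -0.008, 0.009, 7.819], [0.008, 0.068, 0.998, 1093.014], [0.0, 0.0, 0.0, 1.0]]}
wrist {'fx': 386.80404592894865, 'fy': 386.80404592894865, 'cx': 316.0877332542263, 'cy': 241.67509789602377, 'D': array([-0.0272362,  0.       ,  0.       ,  0.       ,  0.       ]), 'T': [[0.451, 0.86, 0.239, 328.588], [-0.892, 0.435, 0.12, -479.385], [-0.001, -0.268, 0.963, 382.925], [0.0, 0.0, 0.0, 1.0]]}
{'time_s': 0.15, 'qpos': array([-6.42863327e+01,  1.83439556e+01,  8.96869973e+01,  6.23076117e-04,
        7.20433344e+01, -1.14583703e+00]), 'qvel': array([ 0.01310689, -0.10576566, -0.33229886, -0.03294176, -0.05007641,
        0.00395838]), 'effort': array([ 9.62089362e-04, -4.12770367e+01, -2.32154721e+01,  7.27525796e-02,
        4.33220551e-02, -1.12069763e-04]), 'ee_pos': array([ 259.64110604, -512.65180425,  213.32882619]), 'ee_rot': array([-1.79925739e+02, -2.07790467e-03,  2.68593105e+01]), 'force': array([-1.50033847,  0.12644491,  0.7511023 ]), 'torque': array([ 0.01491648, -0.00782021, -0.04326827]), 'gripper_force': 0.0, 'gripper_width': 90.86072290617516}
```

View pics/top0.png

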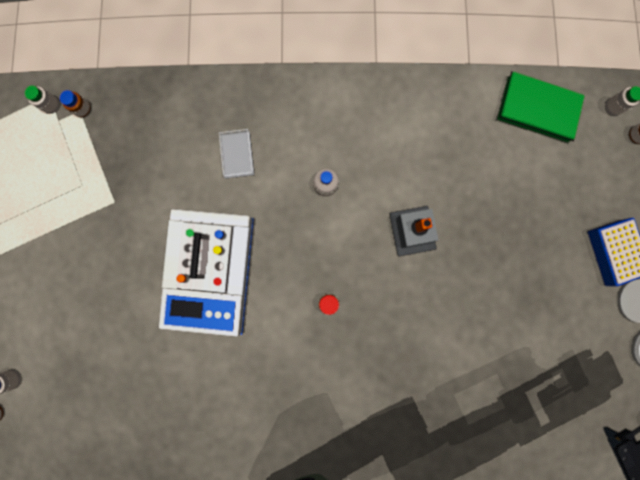

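View pics/scene0.png

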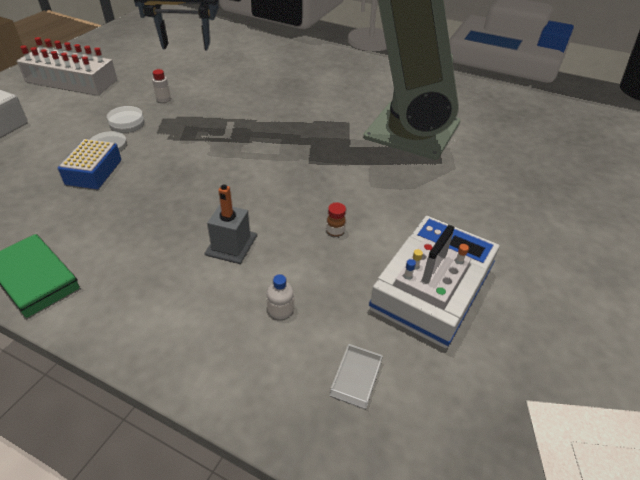

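Top view: incubator at about (207,272), with the green dot at (189,233), the red dot at (217,282) and the black handle from (196,233) to (203,278). The stand is at (413,231), with the orange probe top at (424,225). The scene view shows the same layout.

```bash
cat > h.py <<'E'
from workcell import env, viewer, order, telemetry
import numpy as np, cv2
from scipy.spatial.transform import Rotation as Rn
def ray(m,uv):
    K=np.array([[m['fx'],0,m['cx']],[0,m['fy'],m['cy']],[0,0,1.]])
    p=cv2.undistortPoints(np.array([[uv]],float),K,np.array(m['D'],float))[0,0]
    T=np.array(m['T'],float); d=T[:3,:3]@[p[0],-p[1],-1]; return T[:3,3],d/np.linalg.norm(d)
def plane(m,uv,z):
    o,d=ray(m,uv); return o+d*(z-o[2])/d[2]
def tri(rays):
    A=sum(np.eye(3)-np.outer(d,d) for o,d in rays); b=sum((np.eye(3)-np.outer(d,d))@o for o,d in rays)
    return np.linalg.solve(A,b)
def blobs(im,lo,hi,amin=15):
    hsv=cv2.cvtColor(cv2.GaussianBlur(im,(3,3),0),cv2.COLOR_BGR2HSV)
    mk=cv2.inRange(hsv,np.array(lo),np.array(hi)); n,l,s,c=cv2.connectedComponentsWithStats(mk)
    return [(int(s[i,4]),c[i].round(1).tolist(),s[i,:4].tolist()) for i in range(1,n) if s[i,4]>=amin],mk
def tool(dxyz): # world displacement -> tool axes
    return Rn.from_euler('xyz',telemetry.state()['ee_rot'],degrees=True).inv().apply(dxyz)
COL={'green':((45,100,60),(75,255,255)),'orange':((6,140,90),(17,255,255)),'red':((0,150,90),(4,255,255)),'yellow':((22,130,90),(33,255,255)),'blue':((105,150,60),(125,255,255)),'black':((0,0,0),(180,120,38))}
E
python3 - <<'E'
from h import *
for n in('top','scene'):
    im=cv2.imread(f'pics/{n}0.png')
    for c,(lo,hi) in COL.items(): print(n,c,[b for b in blobs(im,lo,hi)[0]][:14])
m=viewer.camera_model('top')
print('green',plane(m,(189.5,233),90),'red',plane(m,(217,282),90),'probe',plane(m,(426,223),154))
E
```

```text
top green [(3577, [542.5, 105.1], [501, 72, 83, 68]), (172, [31.4, 92.2], [25, 85, 14, 16]), (135, [634.6, 92.9], [629, 86, 11, 15]), (43, [189.9, 232.6], [186, 229, 9, 7])]
top orange [(73, [74.4, 103.1], [64, 92, 16, 18]), (88, [425.5, 223.8], [421, 218, 11, 12]), (59, [181.0, 278.0], [177, 275, 9, 7])]
top red [(35, [217.0, 281.2], [214, 278, 7, 7]), (309, [328.5, 304.3], [319, 295, 20, 20])]
top yellow [(64, [217.3, 249.7], [213, 246, 10, 8])]
top blue [(173, [67.2, 97.7], [60, 91, 15, 15]), (96, [325.9, 177.1], [321, 172, 11, 11]), (280, [607.4, 249.0], [596, 219, 33, 67]), (46, [219.1, 234.0], [215, 231, 9, 7]), (1301, [201.7, 313.6], [165, 296, 70, 34])]
top black [(89, [400.5, 231.9], [397, 218, 8, 29]), (185, [195.2, 254.3], [191, 234, 11, 43]), (337, [186.0, 308.4], [172, 302, 29, 14]), (1118, [626.2, 451.4], [605, 428, 35, 52]), (111, [312.0, 477.4], [297, 474, 29, 6])]
scene green [(3412, [31.1, 271.2], [0, 235, 75, 74]), (419, [50.0, 299.5], [22, 283, 56, 34]), (36, [440.6, 290.6], [437, 288, 8, 6])]
scene orange [(185, [225.3, 202.1], [219, 187, 12, 29]), (18, [335.5, 2
[... 650 characters left out ...]
, 8, 10]), (113, [279.2, 281.3], [274, 276, 11, 12]), (139, [411.4, 325.0], [371, 304, 78, 40])]
scene black [(27, [140.3, 0.7], [135, 0, 12, 3]), (250, [201.8, 5.8], [170, 0, 48, 19]), (1039, [278.6, 10.1], [252, 0, 50, 26]), (113, [149.5, 10.0], [143, 5, 17, 12]), (106, [163.0, 33.6], [160, 21, 7, 27]), (743, [632.5, 73.5], [620, 33, 20, 67]), (1310, [428.5, 111.2], [407, 92, 44, 39]), (41, [394.3, 113.7], [391, 108, 8, 11]), (44, [228.0, 217.6], [221, 213, 14, 8]), (224, [441.0, 242.2], [430, 227, 23, 31]), (176, [467.4, 246.0], [451, 237, 32, 19])]
green [588.80821754 247.27949187  90.        ] red [498.80878915 195.98876347  90.        ] probe [ 597.30003575 -174.88651215  154.        ]
```

The manual's scale: shifts go in shares of 200 mm and turns go in shares of pi rad. Converting my numbers, 45 mm is 0.225, -15 mm is -0.075.

Emit:
{"api": "nudge_tcp", "payload": {
  "steps": [0.225, -0.075, -0.025, 0, 0, 0, 0.225, -0.075, -0.025, 0, 0, 0, 0.225, -0.075, -0.025, 0, 0, 0, 0.225, -0.075, -0.025, 0, 0, 0, 0.225, -0.075, -0.025, 0, 0, 0, 0.225, -0.075, -0.025, 0, 0, 0, 0.225, -0.075, -0.025, 0, 0, 0, 0.225, -0.075, -0.025, 0, 0, 0]
}}

```text
time_s: 0.95
ee_pos: [527.7, -241.6, 254.0]
ee_rot: [-180.0, 0.0, 26.9]
force: [0.7, -0.6, -0.8]
gripper_width: 91.0
gripper_force: 0.0
```

Emit:
{"api": "nudge_tcp", "payload": {
  "steps": [0.22, -0.075, 0, 0, 0, 0, 0.22, -0.075, 0, 0, 0, 0, 0, 0, 0, 0, 0, 0.0333, 0, 0, 0, 0, 0, 0.0333, 0, 0, 0, 0, 0, 0.0333, 0, 0, 0, 0, 0, 0, 0, 0, 0, 0, 0, 0]
}}

```text
time_s: 1.65
ee_pos: [591.6, -176.7, 253.7]
ee_rot: [-180.0, 0.0, 9.0]
force: [0.6, 0.1, 0.2]
gripper_width: 91.5
gripper_force: 0.0
```

```bash
python3 - <<'E'
from h import *
m=viewer.camera_model('wrist');im=viewer.grab_frame('wrist');cv2.imwrite('pics/w1.png',im)
np.save('pics/w1.npy',m['T']);print(telemetry.state()['ee_pos'],telemetry.state()['ee_rot'],m['T'])
for c in('orange','black'):print(c,blobs(im,*COL[c],100)[0])
E
```

```text
[ 591.53965693 -176.79270576  253.8050873 ] [-1.79993669e+02  1.81729068e-02  8.95485311e+00] [[ 1.55704996e-01  9.51635368e-01  2.64851054e-01  6.67735565e+02]
 [-9.87803545e-01  1.49914004e-01  4.20707393e-02 -1.65668985e+02]
 [ 3.31121497e-04 -2.68171435e-01  9.63371150e-01  4.23356855e+02]
 [ 0.00000000e+00  0.00000000e+00  0.00000000e+00  1.00000000e+00]]
orange [(604, [319.8, 222.3], [308, 206, 25, 38]), (231, [149.1, 296.5], [133, 291, 29, 14])]
black [(143, [319.2, 207.3], [304, 200, 32, 21]), (1571, [201.5, 304.7], [171, 269, 50, 57]), (1561, [430.8, 304.5], [413, 269, 49, 57]), (169, [110.9, 304.4], [97, 296, 23, 19]), (1370, [527.9, 366.1], [500, 298, 58, 97]), (2395, [105.6, 386.5], [74, 312, 63, 108]), (423, [190.6, 376.3], [183, 364, 21, 36]), (384, [441.3, 375.5], [429, 364, 21, 32]), (140, [46.7, 425.5], [37, 417, 22, 19]), (793, [611.4, 437.8], [578, 416, 62, 37]), (608, [17.2, 438.8], [0, 420, 43, 34])]
```

View pics/w1.png

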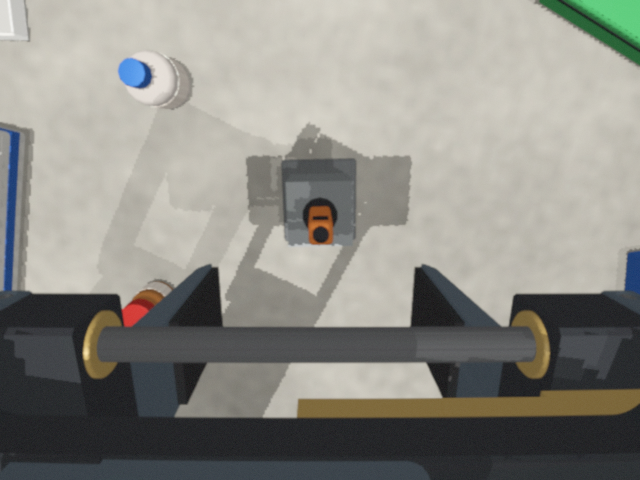

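The wrist view shows the collar at about (319,213), the black button on top of the probe at (320,234), and the stand top spanning about (284..357, 180..244), parallel to the image. That puts the stand yaw close to 9°.

```bash
python3 - <<'E'
from h import *
m=viewer.camera_model('wrist');im=cv2.imread('pics/w1.png')
print('button',plane(m,(320.5,234),154),'collar top c',plane(m,(319.5,213),86))
for p in((285,182),(355,182),(357,244),(287,244)): print(plane(m,p,80))
_,mk=blobs(im,*COL['orange'],100); mk[:,:290]=0;mk[260:]=0
for r in range(205,246,4):
    c=np.flatnonzero(mk[r]); print(r,c.min() if len(c) else 0,c.max() if len(c) else 0)
c=cv2.resize(im[150:260,260:380],None,fx=5,fy=5,interpolation=cv2.INTER_CUBIC); cv2.imwrite('pics/w1c.png',c)
E
```

```text
button [ 599.82710829 -179.75890222  154.        ] collar top c [ 601.55392981 -179.3689103    86.        ]
[ 623.19482229 -145.07348751   80.        ]
[ 632.80938832 -206.23671046   80.        ]
[ 577.00340403 -218.41205226   80.        ]
[ 566.97547849 -154.55346508   80.        ]
205 0 0
209 310 329
213 309 330
217 309 331
221 308 332
225 308 332
229 309 331
233 309 331
237 309 331
241 310 331
245 0 0
```

View pics/w1c.png

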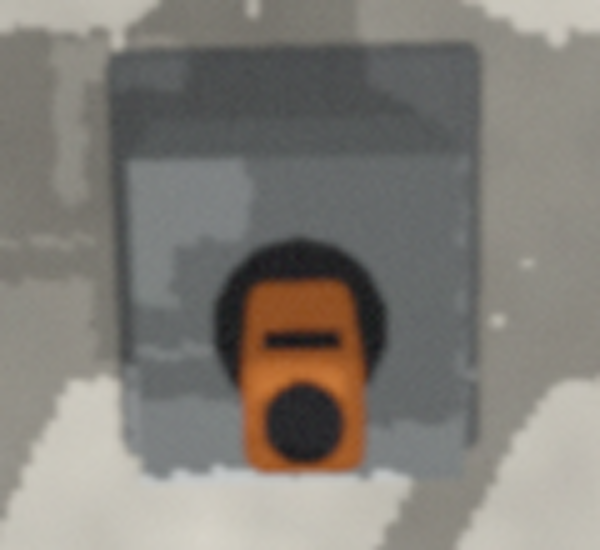

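Scaled: 40 mm is 0.2, 30 mm is 0.15.

Emit:
{"api": "nudge_tcp", "payload": {
  "steps": [0.04, 0.02, 0, 0, 0, 0, 0, 0, 0.2, 0, 0, 0, 0, 0, 0.2, 0, 0, 0, 0, 0, 0.2, 0, 0, 0, 0, 0, 0.15, 0, 0, 0, 0, 0, 0, 0, 0, 0],
  "aperture": 40
}}

```text
time_s: 2.3
ee_pos: [597.5, -178.8, 99.3]
ee_rot: [-179.8, 0.5, 8.9]
force: [-1.6, -0.8, 0.6]
gripper_width: 46.1
gripper_force: 0.0
```

Emit:
{"api": "nudge_tcp", "payload": {
  "steps": [0, 0, 0, 0, 0, 0, 0, 0, 0, 0, 0, 0, 0, 0, 0, 0, 0, 0, 0, 0, 0, 0, 0, 0, 0, 0, 0, 0, 0, 0],
  "aperture": 10,
  "clamp_n": 20
}}

```text
time_s: 2.8
ee_pos: [601.4, -179.7, 105.9]
ee_rot: [179.9, -0.2, 8.9]
force: [0.2, -0.3, 5.8]
gripper_width: 18.0
gripper_force: 20.0
```

Emit:
{"api": "nudge_tcp", "payload": {
  "steps": [0, 0, 0, 0, 0, 0, 0, 0, 0, 0, 0, 0, 0, 0, 0, 0, 0, 0]
}}

```text
time_s: 3.1
ee_pos: [601.4, -179.7, 105.9]
ee_rot: [179.9, -0.2, 8.9]
force: [0.8, 0.1, 6.5]
gripper_width: 18.2
gripper_force: 20.0
```

Emit:
{"api": "nudge_tcp", "payload": {
  "steps": [0, 0, -0.025, 0, 0, 0, 0, 0, -0.075, 0, 0, 0, 0, 0, -0.15, 0, 0, 0, 0, 0, -0.2, 0, 0, 0, 0, 0, -0.15, 0, 0, 0, 0, 0, 0, 0, 0, 0, 0, 0, 0, 0, 0, 0, 0, 0, 0, 0, 0, 0]
}}

```text
time_s: 3.9
ee_pos: [599.1, -179.2, 222.2]
ee_rot: [-179.9, 0.2, 8.9]
force: [0.3, 0.4, -0.6]
gripper_width: 17.9
gripper_force: 20.0
```

```bash
python3 - <<'E'
from h import *
s=telemetry.state();print(s['ee_pos'],s['ee_rot'],s['force'])
m=viewer.camera_model('wrist');im=viewer.grab_frame('wrist');cv2.imwrite('pics/w2.png',im)
a=im
b=viewer.grab_frame('scene');cv2.imwrite('pics/s2.png',b)
c=np.vstack([a[100:400,150:550],cv2.resize(b[100:250,150:350],(400,300))]);cv2.imwrite('pics/m2.png',c)
E
```

```text
[ 599.14760031 -179.15247614  222.21590736] [-179.91663777    0.18200091    8.86160196] [ 0.33363421  0.36141555 -0.56732616]
```

View pics/m2.png

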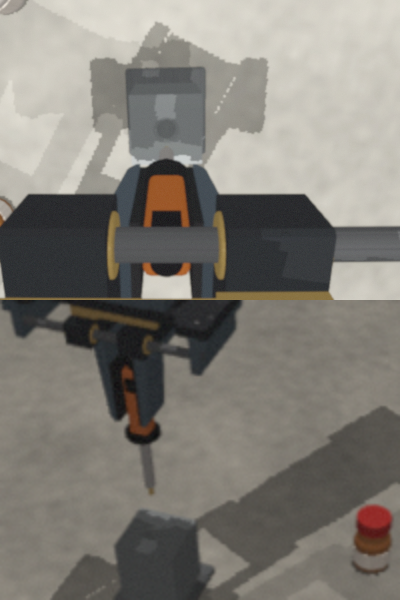

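The probe is out and hanging upright between the fingers, with its tip at about scene pixel (225,195). The empty hole in the stand shows in the wrist view.

```bash
python3 - <<'E'
from h import *
t=viewer.camera_model('top');s=viewer.camera_model('scene')
print('tip',plane(s,(225.5,195.5),126))
im=cv2.imread('pics/s2.png');c=im[160:200,205:245];cv2.imwrite('pics/t.png',cv2.resize(c,None,fx=10,fy=10))
P={}
for n,a,b in(('g',(189.9,232.6),(440.6,290.6)),('r',(217.0,281.2),(427.9,246.7))):
    print(n,tri([ray(t,a),ray(s,b)]),plane(t,a,90),plane(s,b,90))
for n,a,b in(('yel',(217.3,249.7),(417.4,254.3)),('blu',(219.1,234),(410.5,264.4)),('ora',(181,278),(463.3,248.4))):
    print(n,tri([ray(t,a),ray(s,b)]))
E
```

```text
tip [ 591.52662878 -183.49241017  126.        ]
g [589.75688015 245.52235362  90.47734617] [589.53878696 246.54227511  90.        ] [589.76638377 244.63569806  90.        ]
r [500.67327486 194.55719232  90.8671836 ] [500.26428628 195.99089807  90.        ] [500.4212424 193.2289672  90.       ]
yel [556.44696871 188.9693058  119.19931258]
blu [584.314616   186.23757368 118.84314758]
ora [506.44311025 253.82648761 120.75457753]
```

View pics/t.png

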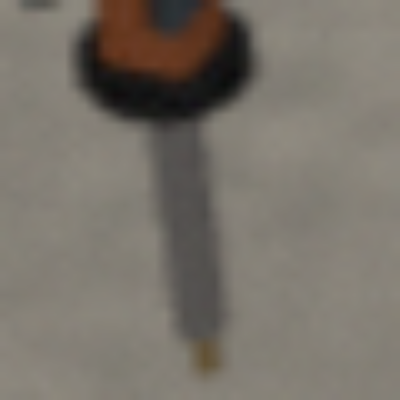

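Tip end at about scene pixel (225.6,197.2), shaft top at about (222.5,172). I'll check the tilt by projecting an upright probe.

```bash
cat >> h.py <<'E'
def proj(m,P):
    T=np.linalg.inv(np.array(m['T'],float)); q=T[:3,:3]@np.array(P,float)+T[:3,3]; q=np.array([[[q[0],-q[1],-q[2]]]])
    K=np.array([[m['fx'],0,m['cx']],[0,m['fy'],m['cy']],[0,0,1.]])
    return cv2.projectPoints(q,np.zeros(3),np.zeros(3),K,np.array(m['D'],float))[0].ravel()
E
python3 - <<'E'
from h import *
s=viewer.camera_model('scene')
for z in(126,138,196): print(z,proj(s,(599,-179.5,z)))
print(plane(s,(225.6,197.2),126))
E
```

```text
126 [224.98593902 198.37277649]
138 [224.3282175  193.43632282]
196 [220.96339918 168.27042787]
[ 595.59233521 -180.45991811  126.        ]
```

Scaled: -30 mm is -0.15, -26 mm is -0.13.

Emit:
{"api": "nudge_tcp", "payload": {
  "steps": [0, 0, -0.15, 0, 0, 0, 0, 0, -0.15, 0, 0, 0, 0.0175, -0.13, 0, 0, 0, 0, 0.0175, -0.13, 0, 0, 0, 0, 0.0175, -0.13, 0, 0, 0, 0, 0.0175, -0.13, 0, 0, 0, 0, 0.0175, -0.13, 0, 0, 0, 0, 0.0175, -0.13, 0, 0, 0, 0]
}}

```text
time_s: 4.8
ee_pos: [596.4, -21.1, 282.6]
ee_rot: [-180.0, 0.1, 8.9]
force: [0.4, 0.2, -0.1]
gripper_width: 17.8
gripper_force: 20.0
```

Emit:
{"api": "nudge_tcp", "payload": {
  "steps": [0.02, -0.15, 0, 0, 0, 0, 0.02, -0.15, 0, 0, 0, 0, 0.02, -0.15, 0, 0, 0, 0, 0.02, -0.15, 0, 0, 0, 0, 0.02, -0.15, 0, 0, 0, 0, 0.02, -0.15, 0, 0, 0, 0, 0.02, -0.15, 0, 0, 0, 0, 0.02, -0.15, 0, 0, 0, 0]
}}

```text
time_s: 5.6
ee_pos: [591.1, 221.1, 282.5]
ee_rot: [180.0, 0.1, 8.9]
force: [0.5, 0.7, -0.6]
gripper_width: 17.7
gripper_force: 20.0
```

Emit:
{"api": "nudge_tcp", "payload": {
  "steps": [0.02, -0.125, 0, 0, 0, 0, 0, 0, 0, 0, 0, 0, 0, 0, 0, 0, 0, 0, 0, 0, 0, 0, 0, 0]
}}

```text
time_s: 6.0
ee_pos: [591.6, 244.3, 283.3]
ee_rot: [179.9, 0.1, 8.8]
force: [-0.7, -0.3, -0.1]
gripper_width: 17.9
gripper_force: 20.0
```

```bash
python3 - <<'E'
from h import *
s=telemetry.state();print(s['ee_pos'],s['ee_rot'],s['force'])
m=viewer.camera_model('wrist');im=viewer.grab_frame('wrist');cv2.imwrite('pics/w3.png',im);np.save('pics/w3.npy',m['T'])
for c in('green','red','yellow','blue','orange'):print(c,[(b,plane(m,b[1],90).round(1)) for b in blobs(im,*COL[c],60)[0]])
E
```

```text
[591.59862397 244.27029905 283.3092693 ] [1.79942687e+02 7.21047214e-02 8.81625204e+00] [-0.70520007 -0.32940577 -0.13832149]
green [((159, [314.5, 217.3], [308, 211, 14, 14]), array([591.6, 244.5,  90. ]))]
red [((212, [513.5, 365.6], [500, 362, 28, 10]), array([462.8,   6.8,  90. ]))]
yellow [((216, [369.9, 268.3], [363, 260, 15, 18]), array([548.9, 182.2,  90. ]))]
blue [((542, [589.6, 151.4], [575, 141, 30, 22]), array([692.7,   1.5,  90. ])), ((200, [378.9, 239.8], [371, 232, 16, 17]), array([579.1, 179.2,  90. ]))]
orange [((1338, [316.1, 296.1], [295, 276, 43, 50]), array([511.2, 230.5,  90. ])), ((80, [298.2, 368.9], [294, 363, 12, 12]), array([424.5, 236.6,  90. ])), ((76, [334.3, 368.4], [328, 363, 12, 11]), array([431. , 198.3,  90. ]))]
```

View pics/w3.png

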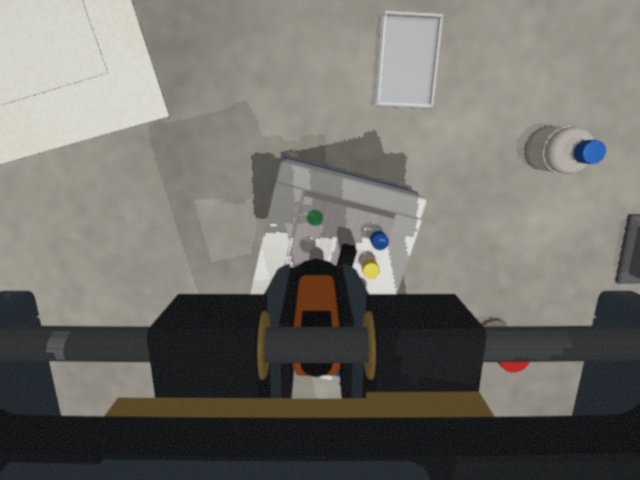

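The wrist view shows the green dot at (314,217), which maps to (591.6,244.5). That agrees with the two-camera fix of (589.8,245.5) and lies under the TCP, so I'll descend.

Scaled: 30 mm is 0.15, 25 mm is 0.125.

Emit:
{"api": "nudge_tcp", "payload": {
  "steps": [0, 0, 0.1, 0, 0, 0, 0, 0, 0.15, 0, 0, 0, 0, 0, 0.125, 0, 0, 0, 0, 0, 0.05, 0, 0, 0, 0, 0, 0.02, 0, 0, 0, 0, 0, 0, 0, 0, 0, 0, 0, 0, 0, 0, 0, 0, 0, 0, 0, 0, 0]
}}

```text
time_s: 6.85
ee_pos: [592.4, 245.5, 196.4]
ee_rot: [-180.0, -0.1, 8.9]
force: [0.3, -0.1, -1.3]
gripper_width: 17.8
gripper_force: 20.0
```

```bash
python3 - <<'E'
from h import *
s=telemetry.state();print(s['ee_pos'],s['ee_rot'],s['force'])
b=viewer.grab_frame('scene');cv2.imwrite('pics/s4.png',b);cv2.imwrite('pics/s4c.png',cv2.resize(b[210:310,390:490],None,fx=6,fy=6,interpolation=cv2.INTER_CUBIC))
E
```

```text
[592.37572186 245.48545898 196.36924144] [-1.79972016e+02 -1.48444588e-01  8.85534711e+00] [ 0.27841674 -0.06064477 -1.26989359]
```

View pics/s4c.png

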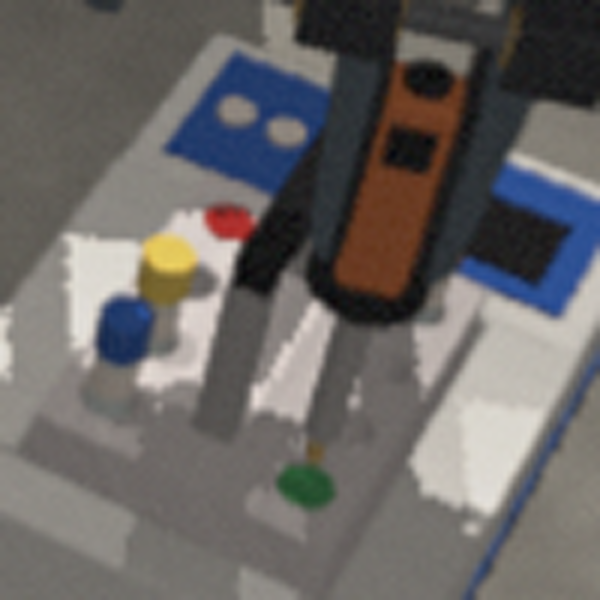

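```bash
python3 - <<'E'
from h import *
s=viewer.camera_model('scene')
uv=(390+316/6,210+462/6)
for z in(98,100.5,102): print(z,plane(s,uv,z).round(1))
print(plane(s,(390+305/6,210+486/6),90).round(1))
E
```

```text
98 [587.8 246.   98. ]
100.5 [590.1 246.2 100.5]
102 [591.5 246.3 102. ]
[590.4 245.2  90. ]
```

Scaled: 4 mm is 0.02, 2 mm is 0.01.

Emit:
{"api": "nudge_tcp", "payload": {
  "steps": [0, 0, 0.02, 0, 0, 0, 0, 0, 0.02, 0, 0, 0, 0, 0, 0.02, 0, 0, 0, 0, 0, 0.01, 0, 0, 0, 0, 0, 0, 0, 0, 0, 0, 0, 0, 0, 0, 0, 0, 0, 0, 0, 0, 0]
}}

```text
time_s: 7.6
ee_pos: [591.8, 245.3, 181.2]
ee_rot: [-180.0, -0.0, 8.9]
force: [-1.4, 1.6, 1.8]
gripper_width: 18.1
gripper_force: 20.0
```

Scaled: -35 mm is -0.175, -30 mm is -0.15.

Emit:
{"api": "nudge_tcp", "payload": {
  "steps": [0, 0, 0, 0, 0, 0, 0, 0, 0, 0, 0, 0, 0, 0, -0.025, 0, 0, 0, 0, 0, -0.1, 0, 0, 0, 0, 0, -0.175, 0, 0, 0, 0, 0, -0.15, 0, 0, 0, 0, 0, -0.05, 0, 0, 0, 0, 0, 0, 0, 0, 0]
}}

```text
time_s: 8.4
ee_pos: [592.2, 245.5, 282.2]
ee_rot: [-180.0, -0.2, 8.9]
force: [0.4, -0.3, -1.1]
gripper_width: 17.9
gripper_force: 20.0
```

Emit:
{"api": "nudge_tcp", "payload": {
  "steps": [-0.08, 0.03, 0, 0, 0, 0, -0.12, 0.045, 0, 0, 0, 0, -0.12, 0.045, 0, 0, 0, 0, -0.11, 0.04, 0, 0, 0, 0, -0.05, 0.02, 0, 0, 0, 0, 0, 0, 0, 0, 0, 0, 0, 0, 0, 0, 0, 0, 0, 0, 0, 0, 0, 0]
}}

```text
time_s: 9.2
ee_pos: [503.2, 195.4, 280.4]
ee_rot: [-180.0, 0.0, 8.9]
force: [0.4, 0.3, -1.3]
gripper_width: 18.1
gripper_force: 20.0
```

Emit:
{"api": "nudge_tcp", "payload": {
  "steps": [0, 0, 0.1, 0, 0, 0, 0, 0, 0.15, 0, 0, 0, 0, 0, 0.125, 0, 0, 0, 0, 0, 0.04, 0, 0, 0, 0, 0, 0.02, 0, 0, 0, 0, 0, 0, 0, 0, 0, 0, 0, 0, 0, 0, 0, 0, 0, 0, 0, 0, 0]
}}

```text
time_s: 10.0
ee_pos: [503.1, 195.2, 195.1]
ee_rot: [-180.0, -0.1, 8.9]
force: [0.5, -0.8, -0.3]
gripper_width: 18.2
gripper_force: 20.0
```

```bash
python3 - <<'E'
from h import *
s=telemetry.state();print(s['ee_pos'],s['ee_rot'],s['force'])
b=viewer.grab_frame('scene');cv2.imwrite('pics/s5.png',b);cv2.imwrite('pics/s5c.png',cv2.resize(b[190:290,380:480],None,fx=6,fy=6,interpolation=cv2.INTER_CUBIC))
E
```

```text
[503.11526576 195.20032727 195.11300266] [-1.79977843e+02 -1.39635065e-01  8.85971987e+00] [ 0.50646598 -0.82444652 -0.29681856]
```

View pics/s5c.png

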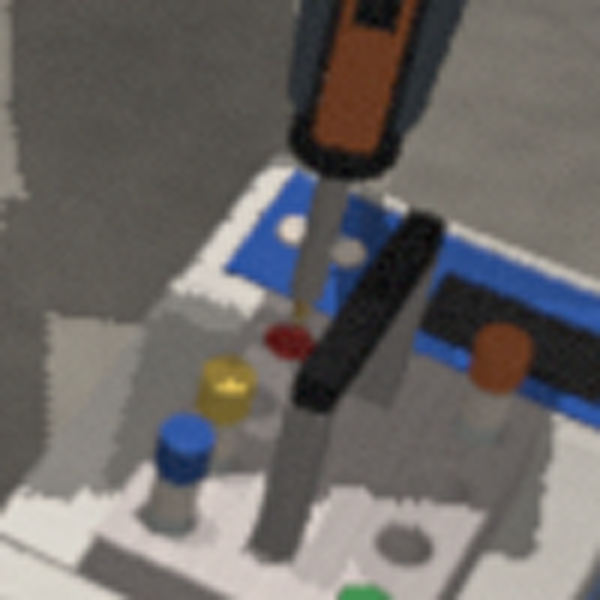

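The tip at crop (300,317) sits relative to the red dot (290,341) just as it did over green, so it is centred. Touching now.

Scaled: 4 mm is 0.02, 1.5 mm is 0.0075.

Emit:
{"api": "nudge_tcp", "payload": {
  "steps": [0, 0, 0.02, 0, 0, 0, 0, 0, 0.02, 0, 0, 0, 0, 0, 0.02, 0, 0, 0, 0, 0, 0.0075, 0, 0, 0, 0, 0, 0, 0, 0, 0, 0, 0, 0, 0, 0, 0, 0, 0, 0, 0, 0, 0]
}}

```text
time_s: 10.75
ee_pos: [502.5, 195.0, 180.7]
ee_rot: [180.0, -0.0, 8.9]
force: [-0.3, -0.2, 1.5]
gripper_width: 18.0
gripper_force: 20.0
```

Emit:
{"api": "nudge_tcp", "payload": {
  "steps": [0, 0, 0, 0, 0, 0, 0, 0, 0, 0, 0, 0, 0, 0, -0.025, 0, 0, 0, 0, 0, -0.1, 0, 0, 0, 0, 0, -0.175, 0, 0, 0, 0, 0, -0.15, 0, 0, 0, 0, 0, -0.05, 0, 0, 0, 0, 0, 0, 0, 0, 0]
}}

```text
time_s: 11.55
ee_pos: [502.7, 195.1, 281.4]
ee_rot: [-180.0, -0.1, 8.9]
force: [-0.3, -0.5, -1.1]
gripper_width: 18.0
gripper_force: 20.0
```

Scaled: 30 mm is 0.15, 20 mm is 0.1.

Emit:
{"api": "nudge_tcp", "payload": {
  "steps": [0.005, 0.05, 0, 0, 0, 0, 0.01, 0.1, 0, 0, 0, 0, 0.015, 0.15, 0, 0, 0, 0, 0.015, 0.15, 0, 0, 0, 0, 0.015, 0.15, 0, 0, 0, 0, 0.015, 0.15, 0, 0, 0, 0, 0.015, 0.15, 0, 0, 0, 0, 0.015, 0.15, 0, 0, 0, 0]
}}

```text
time_s: 12.35
ee_pos: [554.5, -11.3, 278.0]
ee_rot: [-180.0, 0.3, 8.8]
force: [0.1, -0.1, -1.1]
gripper_width: 17.6
gripper_force: 20.0
```

Emit:
{"api": "nudge_tcp", "payload": {
  "steps": [0.015, 0.15, 0, 0, 0, 0, 0.015, 0.15, 0, 0, 0, 0, 0.015, 0.15, 0, 0, 0, 0, 0.015, 0.15, 0, 0, 0, 0, 0.015, 0.15, 0, 0, 0, 0, 0.0125, 0.075, 0, 0, 0, 0, 0.005, 0.025, 0, 0, 0, 0, 0, 0, 0, 0, 0, 0]
}}

```text
time_s: 13.15
ee_pos: [599.6, -174.4, 279.3]
ee_rot: [-179.9, 0.1, 8.8]
force: [-0.5, 0.4, -1.4]
gripper_width: 18.0
gripper_force: 20.0
```

Emit:
{"api": "nudge_tcp", "payload": {
  "steps": [0, 0.025, 0, 0, 0, 0, 0, 0, 0, 0, 0, 0, 0, 0, 0, 0, 0, 0]
}}

```text
time_s: 13.45
ee_pos: [600.6, -178.6, 280.7]
ee_rot: [-180.0, -0.0, 8.9]
force: [0.3, -0.0, -0.4]
gripper_width: 18.3
gripper_force: 20.0
```

```bash
python3 - <<'E'
from h import *
s=telemetry.state();print(s['ee_pos'],s['ee_rot'],s['force'],tool(np.array([600,-179.5,222.2])-s['ee_pos']))
E
```

```text
[ 600.62000299 -178.59360241  280.71379761] [-1.79997452e+02 -1.53003216e-02  8.91613582e+00] [ 0.27172487 -0.04626188 -0.41422156] [-0.7686179   0.80195404 58.51355883]
```

Scaled: 35 mm is 0.175, 30 mm is 0.15.

Emit:
{"api": "nudge_tcp", "payload": {
  "steps": [-0.0025, 0.005, 0, 0, 0, 0, 0, 0, 0.1, 0, 0, 0, 0, 0, 0.175, 0, 0, 0, 0, 0, 0.15, 0, 0, 0, 0, 0, 0.05, 0, 0, 0, 0, 0, 0, 0, 0, 0, 0, 0, 0, 0, 0, 0, 0, 0, 0, 0, 0, 0]
}}

```text
time_s: 14.25
ee_pos: [601.5, -180.8, 187.5]
ee_rot: [179.9, -0.2, 8.9]
force: [0.6, -0.5, -0.1]
gripper_width: 17.9
gripper_force: 20.0
```

```bash
python3 - <<'E'
from h import *
s=telemetry.state();print(s['ee_pos'],s['ee_rot'],s['force'])
b=viewer.grab_frame('scene');cv2.imwrite('pics/s6.png',b);cv2.imwrite('pics/s6c.png',cv2.resize(b[170:270,190:290],None,fx=6,fy=6,interpolation=cv2.INTER_CUBIC))
E
```

```text
[ 601.53469421 -180.75913596  187.5486806 ] [179.89592843  -0.20166456   8.86550413] [ 0.64749814 -0.47983928 -0.13873658]
```

Emit:
{"api": "nudge_tcp", "payload": {
  "steps": [0, 0, 0.025, 0, 0, 0, 0, 0, 0.05, 0, 0, 0, 0, 0, 0.05, 0, 0, 0, 0, 0, 0, 0, 0, 0]
}}

```text
time_s: 14.7
ee_pos: [599.0, -180.0, 158.0]
ee_rot: [-179.9, 0.2, 8.9]
force: [0.0, -0.5, -1.3]
gripper_width: 17.8
gripper_force: 20.0
```

Scaled: 15 mm is 0.075, 12 mm is 0.06.

Emit:
{"api": "nudge_tcp", "payload": {
  "steps": [0, 0, 0.075, 0, 0, 0, 0, 0, 0.075, 0, 0, 0, 0, 0, 0.06, 0, 0, 0, 0, 0, 0.03, 0, 0, 0, 0, 0, 0, 0, 0, 0, 0, 0, 0, 0, 0, 0]
}}

```text
time_s: 15.3
ee_pos: [600.8, -180.6, 112.8]
ee_rot: [180.0, -0.0, 8.9]
force: [0.5, -0.9, 0.3]
gripper_width: 18.1
gripper_force: 20.0
```

Emit:
{"api": "nudge_tcp", "payload": {
  "steps": [0, 0, 0.015, 0, 0, 0, 0, 0, 0.01, 0, 0, 0, 0, 0, 0.005, 0, 0, 0, 0, 0, 0, 0, 0, 0, 0, 0, 0, 0, 0, 0]
}}

```text
time_s: 15.8
ee_pos: [600.4, -180.5, 106.5]
ee_rot: [180.0, -0.0, 8.9]
force: [0.4, 0.8, -0.2]
gripper_width: 17.9
gripper_force: 20.0
```

Scaled: 1 mm is 0.005.

Emit:
{"api": "nudge_tcp", "payload": {
  "steps": [0, 0, 0.005, 0, 0, 0, 0, 0, 0.005, 0, 0, 0, 0, 0, 0, 0, 0, 0, 0, 0, 0, 0, 0, 0]
}}

```text
time_s: 16.2
ee_pos: [600.6, -180.5, 105.9]
ee_rot: [180.0, -0.1, 8.9]
force: [-1.5, 0.3, 5.5]
gripper_width: 17.8
gripper_force: 20.0
```

Scaled: -1 mm is -0.005.

Emit:
{"api": "nudge_tcp", "payload": {
  "steps": [0, 0, -0.005, 0, 0, 0, 0, 0, 0, 0, 0, 0]
}}

```text
time_s: 16.4
ee_pos: [600.6, -180.5, 105.9]
ee_rot: [180.0, -0.0, 8.9]
force: [-0.7, 0.5, 2.5]
gripper_width: 17.8
gripper_force: 20.0
```

Emit:
{"api": "nudge_tcp", "payload": {
  "steps": [0, 0, 0, 0, 0, 0, 0, 0, 0, 0, 0, 0, 0, 0, 0, 0, 0, 0, 0, 0, 0, 0, 0, 0],
  "aperture": 50
}}

```text
time_s: 16.8
ee_pos: [600.3, -180.5, 105.2]
ee_rot: [-180.0, 0.0, 8.9]
force: [0.6, -0.3, -0.4]
gripper_width: 47.1
gripper_force: 0.0
```

Emit:
{"api": "nudge_tcp", "payload": {
  "steps": [0, 0, -0.05, 0, 0, 0, 0, 0, -0.15, 0, 0, 0, 0, 0, -0.2, 0, 0, 0, 0, 0, -0.2, 0, 0, 0, 0, 0, -0.15, 0, 0, 0, 0, 0, 0, 0, 0, 0, 0, 0, 0, 0, 0, 0, 0, 0, 0, 0, 0, 0]
}}

```text
time_s: 17.6
ee_pos: [599.6, -180.2, 254.3]
ee_rot: [-179.9, 0.1, 8.9]
force: [-0.1, 0.4, 0.6]
gripper_width: 50.0
gripper_force: 0.0
```

```bash
python3 - <<'E'
from h import *
s=telemetry.state();print(s['ee_pos'],s['ee_rot'])
m=viewer.camera_model('wrist');im=viewer.grab_frame('wrist');cv2.imwrite('pics/w7.png',im)
b=viewer.grab_frame('scene');cv2.imwrite('pics/s7.png',b);c=viewer.camera_model('scene')
for n,i in(('w',im),('s',b)):
  print(n,[x for x in blobs(i,*COL['orange'],60)[0]])
print([x for x in blobs(cv2.imread('pics/scene0.png'),*COL['orange'],60)[0]])
A=cv2.imread('pics/scene0.png')[170:270,180:280];B=b[170:270,180:280]
cv2.imwrite('pics/m7.png',np.hstack([cv2.resize(A,(300,300)),cv2.resize(B,(300,300))]))
E
```

```text
[ 599.63786912 -180.22192844  254.29986003] [-1.79943454e+02  1.24804720e-01  8.86079711e+00]
w [(627, [316.8, 231.1], [305, 215, 25, 39])]
s [(201, [225.2, 202.7], [219, 187, 12, 29]), (87, [463.2, 248.3], [459, 243, 10, 12])]
[(185, [225.3, 202.1], [219, 187, 12, 29]), (84, [463.3, 248.4], [459, 244, 10, 11])]
```

The probe is docked, with the same scene bounding box as at the start. On to the handle.

Scaled: -35 mm is -0.175, -30 mm is -0.15.

Emit:
{"api": "nudge_tcp", "payload": {
  "steps": [0, -0.075, -0.05, 0, 0, 0, 0.005, -0.15, -0.05, 0, 0, 0, 0.005, -0.175, 0, 0, 0, 0, 0.005, -0.175, 0, 0, 0, 0, 0.005, -0.175, 0, 0, 0, 0, 0.005, -0.175, 0, 0, 0, 0, 0.005, -0.175, 0, 0, 0, 0, 0, -0.175, 0, 0, 0, 0],
  "aperture": 60
}}

```text
time_s: 18.5
ee_pos: [566.2, 74.8, 275.8]
ee_rot: [-180.0, 0.0, 8.9]
force: [0.5, -0.1, 0.2]
gripper_width: 60.0
gripper_force: 0.0
```

Emit:
{"api": "nudge_tcp", "payload": {
  "steps": [0.005, -0.175, 0, 0, 0, 0, 0.005, -0.175, 0, 0, 0, 0, 0, -0.175, 0, 0, 0, 0, 0, -0.15, 0, 0, 0, 0, 0, -0.07, 0, 0, 0, 0, 0, 0, 0, 0, 0, 0.0406, 0, 0, 0, 0, 0, 0.0406, 0, 0, 0, 0, 0, 0]
}}

```text
time_s: 19.3
ee_pos: [545.7, 219.9, 275.5]
ee_rot: [180.0, 0.0, -5.7]
force: [0.1, -0.8, 0.8]
gripper_width: 60.1
gripper_force: 0.0
```

Emit:
{"api": "nudge_tcp", "payload": {
  "steps": [0, 0, 0, 0, 0, 0, 0, 0, 0, 0, 0, 0]
}}

```text
time_s: 19.5
ee_pos: [546.0, 219.7, 275.5]
ee_rot: [180.0, -0.0, -5.7]
force: [0.4, 0.1, -0.2]
gripper_width: 60.3
gripper_force: 0.0
```

```bash
python3 - <<'E'
from h import *
s=telemetry.state();print(s['ee_pos'],s['ee_rot'])
m=viewer.camera_model('wrist');im=viewer.grab_frame('wrist');cv2.imwrite('pics/w8.png',im)
for c in('green','red','yellow','blue'):print(c,[(b,plane(m,b[1],90).round(1)) for b in blobs(im,*COL[c],60)[0]])
print([ (b,plane(m,b[1],162).round(1)) for b in blobs(im,*COL['black'],150)[0]])
E
```

```text
[546.02532065 219.67126888 275.52562715] [ 1.79991217e+02 -2.83828872e-03 -5.66373157e+00]
green [((182, [283.2, 173.7], [276, 166, 15, 16]), array([591.3, 244.5,  90. ]))]
red [((134, [347.2, 261.2], [341, 255, 13, 13]), array([502. , 193.1,  90. ])), ((853, [538.5, 274.2], [522, 257, 34, 34]), array([469.6,   6.2,  90. ]))]
yellow [((247, [351.0, 209.4], [343, 201, 17, 18]), array([552.3, 185.6,  90. ]))]
blue [((694, [558.3, 26.4], [542, 12, 33, 29]), array([ 6.911e+02, -1.000e-01,  9.000e+01])), ((219, [351.8, 176.8], [344, 169, 17, 17]), array([582.3, 182.6,  90. ])), ((2773, [324.8, 306.0], [255, 288, 126, 39]), array([457.2, 219. ,  90. ]))]
[((1085, [316.0, 226.9], [310, 185, 13, 89]), array([555.9, 218.1, 162. ])), ((1339, [237.8, 304.8], [215, 269, 38, 59]), array([498.6, 286.4, 162. ])), ((1346, [394.3, 304.8], [380, 269, 38, 59]), array([486.2, 162.2, 162. ])), ((45826, [278.8, 418.6], [0, 295, 640, 185]), array([387.5, 267.6, 162. ])), ((10773, [518.8, 345.3], [440, 295, 150, 102]), array([438.9,  60.6, 162. ])), ((543, [290.4, 312.5], [267, 301, 52, 19]), array([487.8, 245.5, 162. ])), ((607, [228.5, 377.5], [219, 363, 23, 34]), array([433. , 304.7, 162. ])), ((611, [403.4, 377.5], [390, 363, 24, 34]), array([418.3, 157.4, 162. ]))]
```

View pics/w8.png

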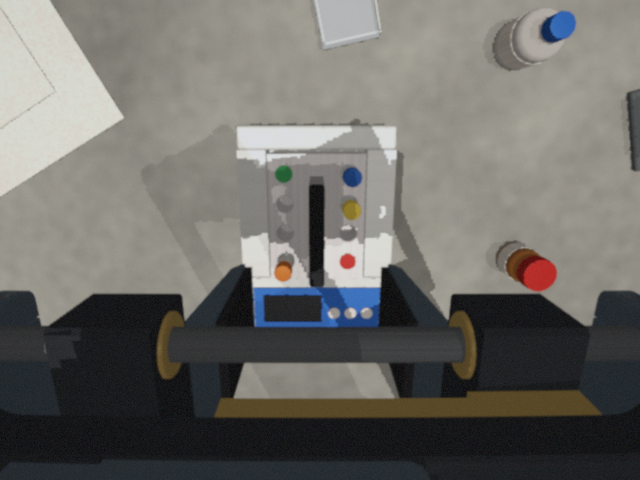

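The wrist view shows the handle bar vertical at column 316, from row 185 to about 285, centred under the TCP and parallel to the tool. All three tubes are seated (orange, yellow and blue).

Scaled: 35 mm is 0.175, 30 mm is 0.15.

Emit:
{"api": "nudge_tcp", "payload": {
  "steps": [0, 0.0025, 0.05, 0, 0, 0, 0, 0, 0.125, 0, 0, 0, 0, 0, 0.175, 0, 0, 0, 0, 0, 0.15, 0, 0, 0, 0, 0, 0.1, 0, 0, 0, 0, 0, 0.05, 0, 0, 0, 0, 0, 0.02, 0, 0, 0, 0, 0, 0, 0, 0, 0],
  "aperture": 40
}}

```text
time_s: 20.35
ee_pos: [546.2, 219.5, 141.5]
ee_rot: [180.0, -0.0, -5.7]
force: [-0.2, 0.9, -0.1]
gripper_width: 39.9
gripper_force: 0.0
```

Emit:
{"api": "nudge_tcp", "payload": {
  "steps": [0, 0, 0.015, 0, 0, 0, 0, 0, 0, 0, 0, 0, 0, 0, 0, 0, 0, 0]
}}

```text
time_s: 20.65
ee_pos: [546.3, 219.6, 139.1]
ee_rot: [-180.0, -0.1, -5.7]
force: [0.4, -0.6, 0.7]
gripper_width: 39.9
gripper_force: 0.0
```

Scaled: 1 mm is 0.005.

Emit:
{"api": "nudge_tcp", "payload": {
  "steps": [0, 0, 0.005, 0, 0, 0, 0, 0, 0, 0, 0, 0, 0, 0, 0, 0, 0, 0, 0, 0, 0, 0, 0, 0, 0, 0, 0, 0, 0, 0, 0, 0, 0, 0, 0, 0, 0, 0, 0, 0, 0, 0],
  "aperture": 5,
  "clamp_n": 55
}}

```text
time_s: 21.35
ee_pos: [546.0, 219.5, 137.5]
ee_rot: [-180.0, -0.0, -5.7]
force: [-0.4, 0.2, 0.3]
gripper_width: 11.5
gripper_force: 55.0
```

Emit:
{"api": "nudge_tcp", "payload": {
  "steps": [0, 0, -0.01, 0, 0, 0, 0, 0, -0.01, 0, 0, 0, 0, 0, -0.01, 0, 0, 0, 0, 0, -0.01, 0, 0, 0, 0, 0, -0.01, 0, 0, 0, 0, 0, 0, 0, 0, 0]
}}

```text
time_s: 21.95
ee_pos: [546.2, 219.5, 147.7]
ee_rot: [-180.0, -0.0, -5.7]
force: [-0.5, 0.3, -5.4]
gripper_width: 11.8
gripper_force: 55.0
```

Scaled: -10 mm is -0.05, -8 mm is -0.04.

Emit:
{"api": "nudge_tcp", "payload": {
  "steps": [0, 0, -0.025, 0, 0, 0, 0, 0, -0.04, 0, 0, 0, 0, 0, -0.05, 0, 0, 0, 0, 0, -0.05, 0, 0, 0, 0, 0, -0.05, 0, 0, 0, 0, 0, -0.05, 0, 0, 0, 0, 0, -0.05, 0, 0, 0, 0, 0, -0.035, 0, 0, 0]
}}

```text
time_s: 22.75
ee_pos: [546.3, 219.6, 218.7]
ee_rot: [-180.0, -0.1, -5.7]
force: [0.3, 0.8, -6.5]
gripper_width: 11.6
gripper_force: 55.0
```

Emit:
{"api": "nudge_tcp", "payload": {
  "steps": [0, 0, -0.015, 0, 0, 0, 0, 0, -0.005, 0, 0, 0, 0, 0, 0, 0, 0, 0, 0, 0, 0, 0, 0, 0, 0, 0, 0, 0, 0, 0, 0, 0, 0, 0, 0, 0]
}}

```text
time_s: 23.35
ee_pos: [545.9, 219.4, 221.1]
ee_rot: [180.0, 0.0, -5.7]
force: [0.5, -0.2, -5.6]
gripper_width: 11.4
gripper_force: 55.0
```

```bash
python3 - <<'E'
from h import *
b=viewer.grab_frame('scene');w=viewer.grab_frame('wrist');c=viewer.camera_model('scene');m=viewer.camera_model('wrist')
cv2.imwrite('pics/s9.png',b);cv2.imwrite('pics/w9.png',w)
for n in('green','red','yellow','blue','orange'):
  print(n,[(x[0],x[1]) for x in blobs(b,*COL[n],15)[0] if 380<x[1][0]<500 and x[1][1]>180],[(x[0],x[1]) for x in blobs(w,*COL[n],60)[0]])
for n,P in(('green',(42,30,45)),('red',(-42,-30,45))):
  a=np.radians(-5.7);R=np.array([[np.cos(a),-np.sin(a),0],[np.sin(a),np.cos(a),0],[0,0,1]])
  q=R@np.array(P)+[546,219.5,129]; print(n,q,proj(c,q),proj(m,q))
E
```

```text
green [(34, [450.9, 256.0])] [(526, [263.2, 197.4])]
red [] [(1101, [570.6, 294.0])]
yellow [(79, [425.8, 218.2])] [(835, [374.1, 259.8])]
blue [(68, [418.2, 228.3]), (149, [482.2, 250.5]), (140, [411.2, 324.9])] [(800, [599.7, 10.4]), (787, [376.7, 206.9])]
orange [(85, [474.9, 212.9])] [(326, [545.6, 277.6])]
green [590.77192643 245.18023761 174.        ] [451.26812533 256.5005427 ] [261.63745331 198.75486981]
red [501.22807357 193.81976239 174.        ] [436.89561451 212.48211516] [363.07834497 332.37731666]
```

The measured dots and caps match a level block with its underside about 54 mm above the housing, and all three caps rose with it, so the tubes are still seated. Handing in.

```bash
python3 -c "
from workcell import env, viewer, order, telemetry
print(order.job_done())"
```

```text
the job is handed in; nothing more can be done
None
```

The job is handed in at about 23 s: the probe touched the green and then the red dot and is back upright in its stand, and the block is held level about 54 mm above the housing with all three tubes seated.

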